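# Dock the lamp-parts caddy and hold its sprung gate arm at the stop

## Robot

A 6-joint arm with a two-finger parallel gripper is mounted at the origin on the work surface. World frame = base frame: x ahead of the robot, y to its left, z up, the work surface at z = 0. Lengths are in m, angles in rad, forces in N, time in s.
With the tool pointing down it reaches from about 0.375 to 0.925 m from the base axis. Payload 5.7 kg.
Tool frame: the origin (TCP) lies at the very end of the fingers, on their centre line; the grasp point (between the pads) lies 19 mm behind it (grasp_offset is the distance from the TCP to the grasp point, in m); z points along the fingers, y is the line along which they close (so a half turn about z gives the same grasp; the last joint's range is limited). The gripper opens to 85 mm and grips with 20 to 120 N. Pads are 22 mm wide; open, the fingers measure 114 mm over their backs; the gripper's body (76 mm by 85 mm) begins 54 mm behind the grasp point. The pads swing forward as they close: fully open they stand 13 mm farther back than shut.
Start: joints at [1.075, 0.359, 1.51, -0, 1.272, -0.115], TCP at [0.223, 0.557, 0.231] pointing down, gripper open.
Joint ranges: [-2.97, 2.97], [-1.01, 2.36], [0.21, 2.38], [-0.96, 4.11], [0.2, 2.71], [-2.98, 2.98]. Speed limits (rad/s): [2.39, 2.39, 3.14, 3.14, 3.14, 3.14].

## Interface

Orientations are given as a rotation vector (axis times angle).
In Python, from bench import read_state, read_camera, calibration, hand_in, grasp_offset gives the robot as it stands.
- The arm moves only by the tool apply_moves, never from a script. Its argument "targets" is a list of rows, each a list of 3 entries, a list of its own where there are three numbers: the opening, from 0 (shut) to 1 (fully open), then the shift along the tool's x, y, z in mm, then the turn, a rotation vector about the tool's x, y, z in rad. A call has 1 to 8 rows; each row is the pose to reach, as a shift and turn from the pose commanded when the call began, along the tool's axes at that moment; what a row does not reach only later rows make up. A row lasts 1/8 s, in which the tool goes at most 62.5 mm and 10.7 degrees, less where a joint would pass 70% of its speed; a pose out of reach is approached as far as the arm can. A call with a gripper value outside its range is refused whole. The fingers move at their own pace and stop on an object; the grip force is fixed at half the most. Time passes only in rows, so rows that repeat a pose let the fingers close. It gives the time, the measured TCP pose, the force, the opening and the grip force at its end, in the units of the state.
- read_state(): the state, without advancing time (a new reading comes with each control period).
- read_camera(name): name is "scene" or "top" or "wrist"; returns (picture, depth): 384x512x3 uint8, blue, green, red; 384x512 float32, m along the optical axis (not along the pixel's ray), 0 where there is no reading.
- calibration(name): a dict with "fx", "fy", "cx", "cy" (pixels), "rvec" (rotation vector, rad) and "tvec" (3), from world to camera coordinates, as OpenCV has them. Camera axes: x right, y down, z forward; pixel columns grow to the right and rows downward; lengths in m; the calibration is good to about 2 mm. A picture is of the moment at which its call begins: read the wrist's pose just before it. calibration takes no time and is no camera call; for the wrist camera it gives the pose at the moment of the call.
- hand_in(): hands the job in; it is judged then, once.
The state is a dict: "t": time; "joint_positions": joint angles; "joint_vel": joint speeds; "joint_efforts": joint torques, N m; "tcp_pos": TCP position; "tcp_rot": TCP orientation; "contact_force": force on the tool from outside, world axes, zero at the start; "torque": the same for the moment, N m; "gripper_width": finger opening in m; "finger_force": force on a finger pad.
Only numpy, scipy, OpenCV 4.12 (cv2) and the standard library are available. Lean on these libraries where they do the work, as an engineer would, in place of code of your own. Each camera call takes 0.05 s, during which the arm holds its last target. There are 200 camera calls.

## Task

Slide the loaded parts caddy all the way into the dock on the cart top, right up against the back stop, with its three parts still inside. Then swing the dock's sprung gate arm across the mouth by its black post until it meets its stop, and keep it held there against the spring so that a colleague can pin it: finish while still holding it, do not let go. Leave the parcel, the jar and the tape roll where they are.

Things in the scene. Friction and masses are not known exactly. Their poses are not given: they have to be found in the camera images.
- caddy: Loose grey plastic parts caddy, 0.45 to 0.7 kg loaded: open tray 140 (x) x 120 (y) x 40 mm high, 4 mm walls, a low divider along x and a carrying bar on two posts above it. Origin: centre of its underside; z up. Symmetric, so either end may go in first. It stands on the cart top.
- caddy_bar (a point): Centre of the caddy's carrying bar, 80 mm above the caddy's origin. The bar is 12 mm thick (caddy y), 80 mm long (caddy x), 22 mm high (69 to 91 mm above the underside), free all round: pinch it from above, fingers closing along caddy y.
- dock: Fixed aluminium dock, no floor: two side rails 50 mm high, 125 mm apart (flared wider in the first 30 mm), a back stop, and lips (45 to 50 mm up) that reach 12 mm inward over the caddy's rim; open above in the middle. Origin: on the cart top, middle of the mouth; x points into the dock, y to the left looking in, z up. The caddy slides in along x on the cart top, 2.5 mm to spare each side.
- dock_home (a point): Point on the cart top inside the dock at dock x = 71 mm, y = 0, same axes as the dock: the caddy's origin lies here when the caddy is fully home against the back stop (face at dock x = 141 mm), its 140 mm side along dock x, its front flush with the mouth.
- gate (a joint): Angle (rad) of the sprung steel gate arm about its upright pivot. 0 (rest, the spring returns it here): the arm points out of the mouth, along dock -x splayed 0.2 rad towards dock +y. Grows counter-clockwise seen from above; at 1.77, the stop, the arm lies across the mouth along dock -y, 10 mm in front of a caddy that is home. The spring pushes back at the post with 1 N at rest, 6 N at the stop.
- gate_hinge (a point): Point on the gate arm's upright pivot axis, 75 mm above the cart top, at dock x = -16 mm, y = +95 mm. The pivot hardware is 60 mm high. The arm is 12 mm thick, lies 20 to 34 mm above the cart top and reaches 112 mm from this axis.
- gate_post (a point): Point on the axis of the black upright post on the gate arm, 100 mm from the pivot axis, 75 mm above the cart top. The post is 18 mm in diameter, its top 96 mm above the cart top; at the stop it is at dock x = -16 mm, y = -5 mm. It may be pinched from above or pushed.
- socket: Brass lamp socket, 34 mm in diameter, 34 mm high, loose in the caddy. Origin: centre of its underside.
- weight: Dark steel disc, 38 mm in diameter, 18 mm high, loose in the caddy. Origin: centre of its underside.
- carton: Small cardboard carton 50 x 34 x 24 mm, loose in the caddy. Origin: centre of its underside.
- parcel: Bystander: taped cardboard parcel 95 x 75 x 60 mm on the cart top. Origin: centre of its underside.
- jar: Bystander: translucent plastic jar with a white cap, 64 mm in diameter, 85 mm high. Origin: centre of its underside.
- tape: Bystander: brown roll of packing tape lying flat, 90 mm in diameter, 48 mm high. Origin: centre of its underside.
Things that resemble listed ones, but are neither listed nor needed, are in the scene too. What is shaped like the carton but green or white is not meant.

How it is judged:
By the outcome, as a careful person would: the job done as asked, in the order asked, and still so for the second after the job is handed in, while the arm keeps its last pose, push and grip.
It also fails if it takes over 64 s, if anything falls off the work surface, if the arm or the gripper's body presses on something with over 40 N, if the wrist force passes 120 N, or if a joint passes its speed limit or range.

## Working session

There is one attempt and no reset: what is moved stays moved. The work goes in short steps, Python scripts to look and compute and a tool call to move; the robot and the scene stay as the last step left them, time stands still between calls to the robot, and variables do not carry over. Pictures are saved under pics/ and viewed, at most 11 in all, crops included, and the job is handed in when it is done.

Besides the shell and the picture viewer there is one more tool, called as name([rows], argument=value, ...), one row to a line, values as JSON. apply_moves: Moves the arm, as the interface text tells. Its arguments: {"type":"object","properties":{"targets":{"type":"array","items":{"type":"array"}}},"required":["targets"]}

```bash
mkdir -p pics
cat > h.py <<'E'
import numpy as np,cv2
from bench import *
def grab(n):
    c=calibration(n); im,d=read_camera(n); return im,d,c
def pts(d,c):
    R=cv2.Rodrigues(np.array(c['rvec'],float))[0];t=np.array(c['tvec'],float).ravel()
    v,u=np.indices(d.shape)
    P=np.stack([(u-c['cx'])/c['fx']*d,(v-c['cy'])/c['fy']*d,d],-1)
    W=(P-t)@R; W[d<=0]=np.nan
    return W
def ray(c,u,v,z):
    R=cv2.Rodrigues(np.array(c['rvec'],float))[0];t=np.array(c['tvec'],float).ravel()
    o=-R.T@t; r=R.T@np.array([(u-c['cx'])/c['fx'],(v-c['cy'])/c['fy'],1.])
    return o+r*(z-o[2])/r[2]
E
python3 - <<'E'
from h import *
s=read_state();print({k:np.round(v,3) for k,v in s.items()},grasp_offset)
for n in('top','scene'):
    im,d,c=grab(n); np.savez(n,im=im,d=d,**{k:np.array(v) for k,v in c.items()})
    cv2.imwrite(f'pics/{n}0.png',cv2.resize(im,(800,600),interpolation=cv2.INTER_CUBIC))
    R=cv2.Rodrigues(np.array(c['rvec'],float))[0];print(n,-R.T@np.array(c['tvec']).ravel(),R[2],(d>0).mean())
E
```

```text
{'t': np.float64(0.0), 'joint_positions': array([ 1.075,  0.36 ,  1.511, -0.   ,  1.272, -0.115]), 'joint_vel': array([-0.   , -0.   , -0.   , -0.   , -0.001, -0.001]), 'joint_efforts': array([-1.0000e-03, -5.2761e+01, -2.7862e+01, -0.0000e+00,  1.3000e-02,
        0.0000e+00]), 'tcp_pos': array([0.223, 0.556, 0.23 ]), 'tcp_rot': array([-5.940e-01, -3.084e+00,  3.000e-03]), 'contact_force': array([-0.272, -0.369, -0.11 ]), 'torque': array([-0.007, -0.033, -0.069]), 'finger_force': np.float64(0.0), 'gripper_width': np.float64(0.085)} 0.0187
top [0.48235296 0.0082662  1.47787402] [ 0.05986448 -0.02446381 -0.99790669] 0.9962870279947916
scene [1.27335292 0.45238646 0.74065936] [-0.6564673  -0.43232356 -0.61818042] 0.9957682291666666
```

View pics/top0.png

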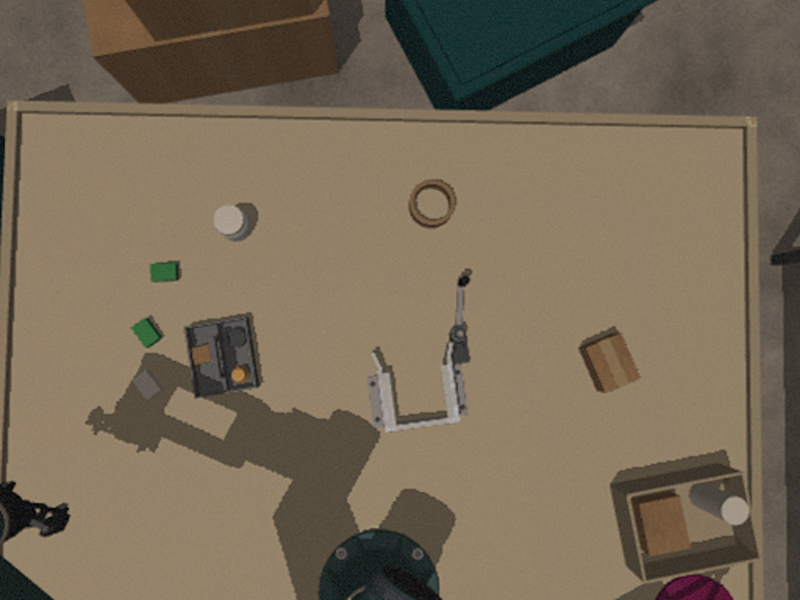

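View pics/scene0.png

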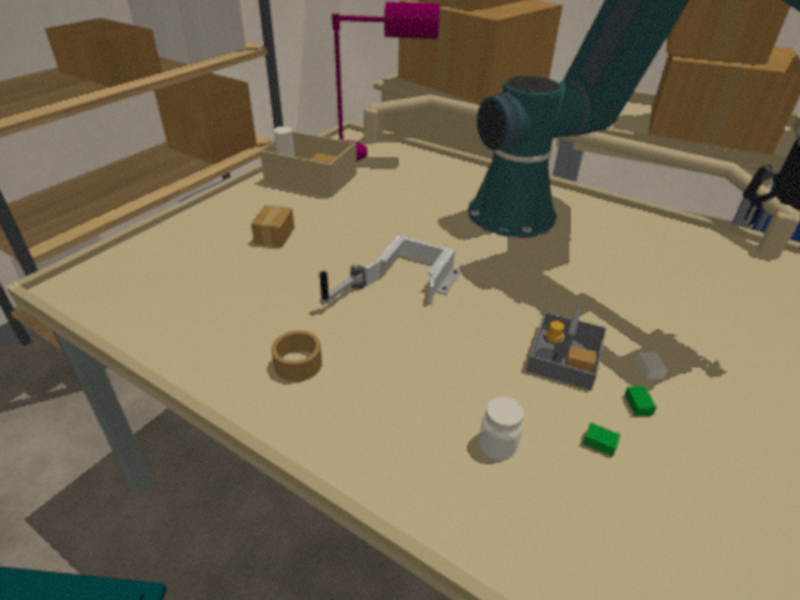

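The top view (800x600) shows the caddy at (223,355), with the bar roughly vertical in the picture. The dock mouth is near (415,370) and opens away from the robot. The gate post is at (465,275), the hinge at (458,335), the tape at (432,203), the jar at (232,220) and the parcel at (610,360). The scene view agrees.

Run:
```python
from h import *
z=np.load('top.npz');W=pts(z['d'],z);im=z['im'].astype(int);k=.64
def box(x0,y0,x1,y1):
    m=np.zeros(W.shape[:2],bool);m[int(y0*k):int(y1*k),int(x0*k):int(x1*k)]=1;return m
Z=W[...,2]
print('table',np.nanmedian(Z[box(250,130,400,180)]))
def rep(n,m):
    P=W[m];r=cv2.minAreaRect(P[:,:2].astype(np.float32)*1000);print(n,len(P),P.mean(0).round(4),'rect c',np.round(r[0],1),np.round(r[1],1),round(r[2],1))
cb=box(175,305,275,405)
rep('caddy rim',cb&(Z>.03)&(Z<.048)); rep('caddy all',cb&(Z>.02)&(Z<.048)); rep('bar',cb&(Z>.075)&(Z<.1))
db=box(360,335,475,440)
rep('lips',db&(Z>.04)&(Z<.06)); 
rep('left rail',box(378,365,402,436)&(Z>.04)&(Z<.058)); rep('right rail',box(440,360,472,424)&(Z>.04)&(Z<.058)); rep('back',box(392,408,458,436)&(Z>.04)&(Z<.058))
rep('post',box(450,262,480,300)&(Z>.06)); rep('hinge',box(445,318,472,365)&(Z>.056)); rep('arm',box(450,285,475,320)&(Z>.024)&(Z<.045))
rep('tape',box(400,170,465,235)&(Z>.03));rep('jar',box(205,195,260,245)&(Z>.07));
# enlarged crops
a=cv2.resize(z['im'][200:280,230:310],(600,600),interpolation=cv2.INTER_CUBIC)
cv2.imwrite('pics/dockcrop.png',a)
```

```text
table -0.0002874177255995073
caddy rim 430 [0.4456 0.3114 0.0371] rect c [451.3 313.3] [139.9 121.8] 10.4
caddy all 728 [0.4532 0.3149 0.0322] rect c [451.3 313.3] [139.9 121.8] 10.4
bar 139 [0.4508 0.3122 0.0883] rect c [450.9 313.3] [78.8 14.5] 12.1
lips 797 [ 0.3827 -0.0725  0.0488] rect c [405.1 -82.7] [166.6 184.4] 11.4
left rail 311 [ 0.3715 -0.0089  0.0489] rect c [379.7 -10.8] [129.7  31.3] 10.5
right rail 314 [ 0.3875 -0.1292  0.0485] rect c [ 392.8 -129. ] [120.1  36.5] 0.4
back 232 [ 0.3359 -0.0847  0.0482] rect c [338.9 -81.5] [ 42. 126.] 1.0
post 34 [ 0.6019 -0.1504  0.0926] rect c [ 602.8 -151.2] [16.7 15.6] 48.6
hinge 22 [ 0.5016 -0.1472  0.0585] rect c [ 483.8 -143.2] [16.6 62.1] 75.0
arm 83 [ 0.5652 -0.1494  0.0333] rect c [ 566.3 -149.9] [11.9 63.9] 86.9
tape 294 [ 0.7576 -0.0912  0.0456] rect c [758.5 -91.7] [86.4 89.7] 89.7
jar 302 [0.7101 0.2944 0.084 ] rect c [710.5 295.6] [54.9 54.2] 46.1
```

View pics/dockcrop.png

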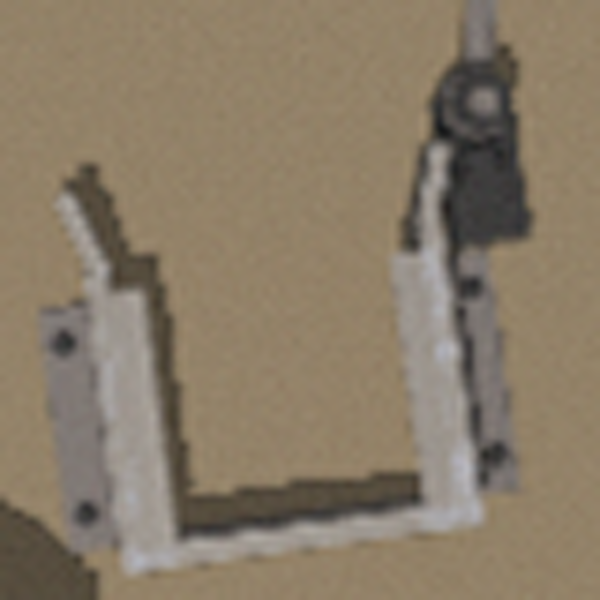

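The crop (7.5x, offset (230,200)) shows the inner lip edges running (145,290)→(180,535) and (395,255)→(425,500). The back stop runs (130,570)–(480,520) and the hinge cap is at (480,100).

Run:
```python
from h import *
z=np.load('top.npz')
def r(u,v,h): return ray(z,230+(u+.5)/7.5-.5,200+(v+.5)/7.5-.5,h)[:2]*1000
for n,p,h in [('Li1',(145,290),.05),('Li2',(180,535),.05),('Ri1',(395,255),.05),('Ri2',(425,500),.05),('Lo',(105,290),.05),('Lo2',(130,572),.05),('Ro',(482,520),.05),('hinge',(480,100),.06)]: print(n,r(*p,h).round(1))
W=pts(z['d'],z);m=np.zeros(W.shape[:2],bool);m[168:192,288:307]=1;m&=W[...,2]>.088
print('post top',W[m].mean(0),m.sum())
for a,b in (((145,290),(180,535)),((395,255),(425,500)),((482,520),(130,572))):
    d=r(*b,.05)-r(*a,.05);print(np.hypot(*d),np.degrees(np.arctan2(d[1],d[0])))
# green/gray-mask: lip points from depth, line fits
```

```text
Li1 [426.6 -13.8]
Li2 [329.8 -29.2]
Ri1 [ 441.9 -113.7]
Ri2 [ 344.8 -126.8]
Lo [426.4   2.1]
Lo2 [314.9  -9.6]
Ro [ 337.1 -149.6]
hinge [ 504.3 -146.1]
post top [ 0.60223641 -0.15069654  0.09534495] 28
98.08766617320987 -170.97233880578452
98.05504098947344 -172.35322439147444
141.78828919540584 98.99518699381453
```

```bash
cat >> h.py <<'E'
from scipy.spatial.transform import Rotation as Ro
def go(x,y,z,yaw):
    """tool shift (mm) & turn to world TCP (mm), pointing down, tool y at yaw deg"""
    s=read_state();R=Ro.from_rotvec(s['tcp_rot'])
    sh=R.inv().apply(np.array([x,y,z])-1000*np.array(s['tcp_pos']))
    a=np.radians(yaw);yy=np.array([np.cos(a),np.sin(a),0]);zz=np.array([0,0,-1.]);xx=np.cross(yy,zz)
    T=(R.inv()*Ro.from_matrix(np.stack([xx,yy,zz],1))).as_rotvec()
    print('t',round(float(s['t']),2),'tcp',np.round(np.array(s['tcp_pos'])*1000,1),'yaw',round(float(np.degrees(np.arctan2(*R.as_matrix()[[1,0],1]))),2),'w',round(float(s['gripper_width'])*1000,1),'F',np.round(s['contact_force'],1),'\n shift',np.round(sh,1),'turn',np.round(T,3))
E
python3 -c "
from h import *
go(451,313,200,-79.5)"
```

```text
t 0.1 tcp [222.7 556.5 230.5] yaw 68.18 w 85.4 F [-0.6  0.8  0.7] 
 shift [-302.4 -141.1   30.7] turn [-1.000e-03  2.000e-03  2.578e+00]
```

apply_moves([
  [1, [-302, -141, 30], [0, 0, 1.45]],
  [1, [-302, -141, 30], [0, 0, 1.45]],
  [1, [-302, -141, 30], [0, 0, 1.45]],
  [1, [-302, -141, 30], [0, 0, 1.45]],
  [1, [-302, -141, 30], [0, 0, 1.45]],
  [1, [-302, -141, 30], [0, 0, 1.45]],
  [1, [-302, -141, 30], [0, 0, 1.45]],
  [1, [-302, -141, 30], [0, 0, 1.45]],
])

```text
t: 1.1
tcp_pos: [0.451, 0.3131, 0.2008]
tcp_rot: [-2.497, -1.907, 0.002]
contact_force: [0.3, -0.3, -0.2]
gripper_width: 0.0854
finger_force: 0.0
```

```bash
python3 -c "
from h import *
go(451,313,200,-79.5)"
```

```text
t 1.1 tcp [451.  313.1 200.8] yaw -15.27 w 85.4 F [ 0.3 -0.3 -0.2] 
 shift [-0.1  0.   0.8] turn [-0.000e+00  1.000e-03  1.121e+00]
```

apply_moves([
  [1, [0, 0, 0], [0, 0, 1.12]],
  [1, [0, 0, 0], [0, 0, 1.12]],
  [1, [0, 0, 0], [0, 0, 1.12]],
  [1, [0, 0, 0], [0, 0, 1.12]],
  [1, [0, 0, 0], [0, 0, 1.12]],
  [1, [0, 0, 0], [0, 0, 1.12]],
  [1, [0, 0, 0], [0, 0, 1.12]],
  [1, [0, 0, 0], [0, 0, 1.12]],
])

```text
t: 2.1
tcp_pos: [0.4508, 0.3138, 0.2011]
tcp_rot: [3.127, 0.305, -0.001]
contact_force: [-0.8, -0.6, 0.4]
gripper_width: 0.0855
finger_force: 0.0
```

Run:
```python
from h import *
im,d,c=grab('wrist');W=pts(d,c);cv2.imwrite('pics/w1.png',im)
Z=W[...,2];near=(abs(W[...,0]-.451)<.1)&(abs(W[...,1]-.313)<.1)
for n,m in (('bar',near&(Z>.085)&(Z<.1)),('rim',near&(Z>.034)&(Z<.046))):
    P=W[m];r=cv2.minAreaRect(P[:,:2].astype(np.float32)*1000);print(n,len(P),P.mean(0),r)
go(451,313,200,-79.5)
```

```text
bar 1371 [0.45233002 0.31266737 0.09023057] ((450.6509094238281, 312.3520202636719), (79.32366180419922, 12.00066089630127), 10.3860502243042)
rim 3194 [0.44934742 0.30782618 0.03842207] ((450.18511962890625, 312.2401123046875), (140.03131103515625, 120.53173828125), 10.448931694030762)
t 2.15 tcp [450.8 313.8 201.1] yaw -78.9 w 85.2 F [-0.3 -1.2 -0.5] 
 shift [-0.   0.8  1.1] turn [0.   0.   0.01]
```

View pics/w1.png

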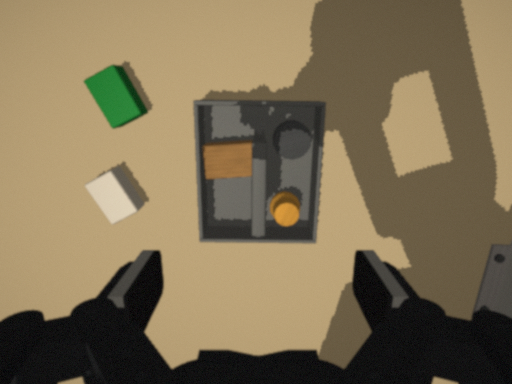

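The wrist view shows the caddy centred, bar at (258,197), with all three parts inside: carton (228,160), weight (292,140) and socket (285,210). The rim and bar fits agree with the given sizes.

apply_moves([
  [1, [0, 1.4, 45], [0, 0, 0.012]],
  [1, [0, 1.4, 90], [0, 0, 0.012]],
  [1, [0, 1.4, 120], [0, 0, 0.012]],
  [1, [0, 1.4, 138], [0, 0, 0.012]],
  [0, [0, 1.4, 138], [0, 0, 0.012]],
  [0, [0, 1.4, 138], [0, 0, 0.012]],
  [0, [0, 1.4, 138], [0, 0, 0.012]],
  [0, [0, 1.4, 138], [0, 0, 0.012]],
])

```text
t: 3.15
tcp_pos: [0.4518, 0.3128, 0.0641]
tcp_rot: [-3.128, -0.281, -0.002]
contact_force: [-0.8, 4.4, 6.5]
gripper_width: 0.0126
finger_force: 5.8
```

apply_moves([
  [0, [0, 0, 0], [0, 0, 0]],
  [0, [0, 0, 0], [0, 0, 0]],
  [0, [0, 0, -10], [0, 0, 0]],
  [0, [0, 0, -30], [0, 0, 0]],
  [0, [0, 0, -30], [0, 0, 0]],
])

```text
t: 3.78
tcp_pos: [0.4519, 0.3128, 0.0943]
tcp_rot: [-3.128, -0.28, -0.003]
contact_force: [0.4, 0.1, -6.3]
gripper_width: 0.0111
finger_force: 58.7
```

```bash
python3 -c "
from h import *
go(555,-45,95,-81.5)"
```

```text
t 3.77 tcp [451.9 312.8  94.3] yaw -79.75 w 11.1 F [ 0.4  0.1 -6.3] 
 shift [ 37.8 370.4  -0.8] turn [-0.001 -0.002  0.03 ]
```

Run:
```python
from h import *
z=np.load('top.npz');im=cv2.cvtColor(z['im'],cv2.COLOR_BGR2GRAY);R=cv2.Rodrigues(z['rvec'])[0]
# ortho-resample at plane z=.05, in guessed dock frame, 0.5 mm px; find edges of lips
th=np.radians(-171.4);ex=np.array([np.cos(th),np.sin(th)]);ey=np.array([-ex[1],ex[0]]);o=np.array([475,-57.])
X,Y=np.meshgrid(np.arange(-30,170,.5),np.arange(-100,100,.5),indexing='ij')
P=np.concatenate([(o+X[...,None]*ex+Y[...,None]*ey)/1000,np.full(X.shape+(1,),.05)],-1)
C=P@R.T+z['tvec'].ravel();u=C[...,0]/C[...,2]*z['fx']+z['cx'];v=C[...,1]/C[...,2]*z['fy']+z['cy']
G=cv2.remap(z['im'],u.astype(np.float32),v.astype(np.float32),cv2.INTER_CUBIC)
sat=G.max(2).astype(float)-G.min(2)   # lips: low saturation & bright
def edges(p,ax): 
    b=(p<22).astype(int); d=np.flatnonzero(np.diff(b)); return ax[d]
g=cv2.cvtColor(G,cv2.COLOR_BGR2GRAY)
for a,b in((-5,15),(35,60),(60,85),(85,110),(110,130)):
    m=(X[:,0]>=a)&(X[:,0]<b); print(a,b,[(e,int(g[m].mean(0)[int((e+100)*2)+3])) for e in edges(sat[m].mean(0),Y[0])])
for a,b in((-40,-15),(-15,10),(10,40)):
    m=(Y[0]>=a)&(Y[0]<b); print('x',a,b,edges(sat[:,m].mean(1),X[:,0]))
cv2.imwrite('pics/ortho.png',cv2.resize(G,(600,600)))
```

```text
-5 15 [(np.float64(-78.0), 142), (np.float64(-68.0), 75), (np.float64(66.0), 95)]
35 60 [(np.float64(-91.5), 117), (np.float64(-49.0), 77), (np.float64(51.0), 143), (np.float64(88.5), 110)]
60 85 [(np.float64(-93.5), 122), (np.float64(-49.0), 76), (np.float64(49.5), 146), (np.float64(88.0), 120)]
85 110 [(np.float64(-93.5), 122), (np.float64(-49.0), 77), (np.float64(49.0), 144), (np.float64(87.5), 120)]
110 130 [(np.float64(-93.5), 123), (np.float64(-49.0), 76), (np.float64(49.5), 144), (np.float64(87.5), 125)]
x -40 -15 [134.5 150.5]
x -15 10 [134.5 150.5]
x 10 40 [134.5 150.5]
```

View pics/ortho.png

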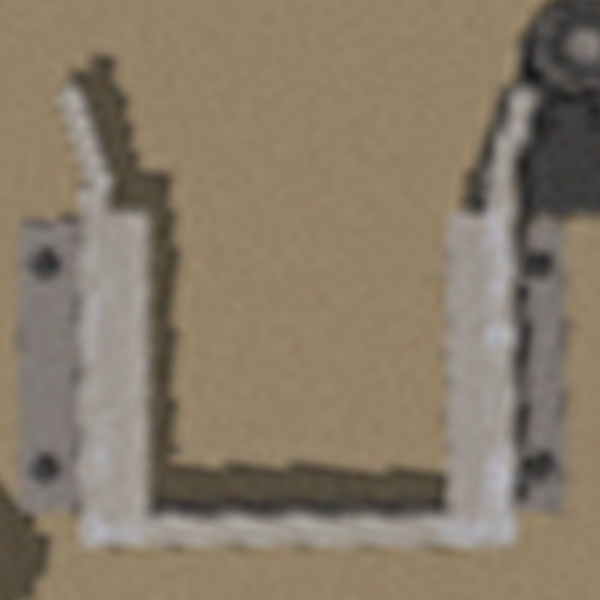

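The rectified dock picture shows the inner lip edges at dock y ≈ -50 and +49. The back stop face is at x ≈ 141 and the mouth at x ≈ 0. So the guessed dock frame holds to about 1 mm.

apply_moves([
  [0, [50, 20, 0], [0, 0, 0]],
  [0, [92, 60, 0], [0, 0, 0]],
  [0, [100, 112, 0], [0, 0, 0.01]],
  [0, [92, 165, 0], [0, 0, 0.02]],
  [0, [80, 220, 0], [0, 0, 0.028]],
  [0, [66, 275, 0], [0, 0, 0.028]],
  [0, [52, 330, 0], [0, 0, 0.028]],
  [0, [43, 371, 0], [0, 0, 0.028]],
])

```text
t: 4.78
tcp_pos: [0.5582, -0.0472, 0.0923]
tcp_rot: [-3.133, -0.235, 0.003]
contact_force: [0.4, 0.1, -4.8]
gripper_width: 0.0108
finger_force: 58.9
```

Run:
```python
from h import *
go(560,-44.8,65,-81.4)
im,d,c=grab('top');W=pts(d,c);Z=W[...,2]
near=(abs(W[...,0]-.56)<.09)&(W[...,1]>-.125)&(W[...,1]<.03)
m=near&(Z>.05)&(Z<.08)
P=W[m];print(len(P),cv2.minAreaRect(P[:,:2].astype(np.float32)*1000),np.percentile(P[:,2],50))
im,d,c=grab('scene')
cv2.imwrite('pics/s2.png',cv2.resize(im[130:290,150:420],(800,474),interpolation=cv2.INTER_CUBIC))
```

```text
t 4.78 tcp [558.2 -47.2  92.3] yaw -81.42 w 10.8 F [ 0.4  0.1 -4.8] 
 shift [ 2.2 -2.1 27.3] turn [-0.     0.002 -0.   ]
168 ((556.00830078125, -46.05810546875), (138.22703552246094, 118.22233581542969), 8.22657585144043) 0.06582495453574817
```

View pics/s2.png

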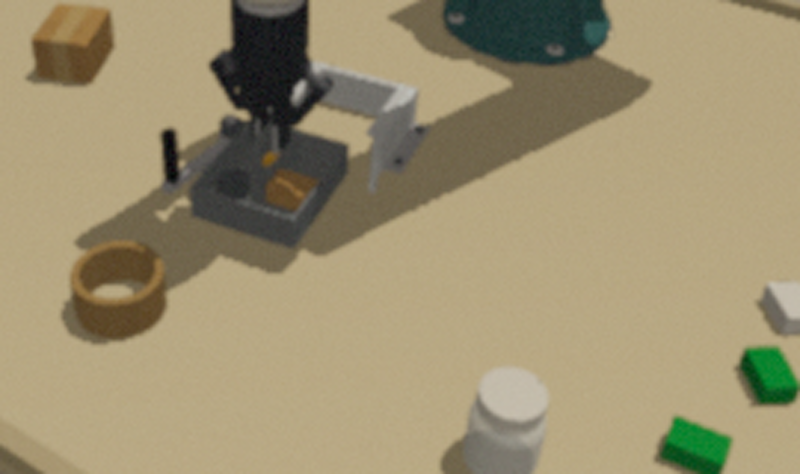

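The scene crop shows the caddy held just in front of the dock mouth at (270,180), clear of the gate arm, with carton, weight and socket inside. I lower it and re-check the pose.

apply_moves([
  [0, [2, -2, 10], [0, 0, 0]],
  [0, [2, -2, 20], [0, 0, 0]],
  [0, [2, -2, 26], [0, 0, 0]],
  [0, [2, -2, 26], [0, 0, 0]],
])

```text
t: 5.38
tcp_pos: [0.5605, -0.0418, 0.0663]
tcp_rot: [-3.132, -0.239, 0.003]
contact_force: [0.3, -0.7, -5.8]
gripper_width: 0.0106
finger_force: 59.2
```

Run:
```python
from h import *
go(560,-44.8,64.5,-81.4)
th=np.radians(-171.4)
print('home:');go(474.5+1.4+71*np.cos(th),-57.5+.2+71*np.sin(th),64.5,-81.4)
```

```text
t 5.38 tcp [560.5 -41.8  66.3] yaw -81.29 w 10.6 F [ 0.3 -0.7 -5.8] 
 shift [-0.9  2.9  1.8] turn [-0.001  0.002  0.002]
home:
t 5.38 tcp [560.5 -41.8  66.3] yaw -81.29 w 10.6 F [ 0.3 -0.7 -5.8] 
 shift [-156.9    2.4    2.1] turn [-0.001  0.002  0.002]
```

apply_moves([
  [0, [0, 2.5, 1], [0, 0, 0]],
  [0, [-8, 2.5, 2], [0, 0, 0]],
  [0, [-20, 2.5, 2], [0, 0, 0]],
  [0, [-32, 2.5, 2], [0, 0, 0]],
  [0, [-42, 2.5, 2], [0, 0, 0]],
  [0, [-50, 2.5, 2], [0, 0, 0]],
  [0, [-58, 2.5, 2], [0, 0, 0]],
  [0, [-58, 2.5, 2], [0, 0, 0]],
])

```text
t: 6.38
tcp_pos: [0.5034, -0.0539, 0.0653]
tcp_rot: [-3.133, -0.236, 0.001]
contact_force: [0.3, -0.2, -5.6]
gripper_width: 0.0111
finger_force: 59.2
```

Run:
```python
from h import *
th=np.radians(-171.4)
go(474.5+1.4+71*np.cos(th),-57.5+.2+71*np.sin(th),64.5,-81.4)
print(read_state()['torque'])
```

```text
t 6.38 tcp [503.4 -53.9  65.3] yaw -81.37 w 11.1 F [ 0.3 -0.2 -5.6] 
 shift [-98.7  -0.8   0.9] turn [-0.     0.001  0.   ]
[0.08050654 0.0224269  0.00117966]
```

apply_moves([
  [0, [-8, -1, 1], [0, 0, 0]],
  [0, [-18, -1, 1], [0, 0, 0]],
  [0, [-28, -1, 1], [0, 0, 0]],
  [0, [-38, -1, 1], [0, 0, 0]],
  [0, [-48, -1, 1], [0, 0, 0]],
  [0, [-58, -1, 1], [0, 0, 0]],
  [0, [-68, -1, 1], [0, 0, 0]],
  [0, [-72, -1, 1], [0, 0, 0]],
])

```text
t: 7.38
tcp_pos: [0.4323, -0.0638, 0.0644]
tcp_rot: [3.133, 0.236, 0.0]
contact_force: [1.2, -0.2, -3.3]
gripper_width: 0.0111
finger_force: 59.5
```

Run:
```python
from h import *
th=np.radians(-171.4)
go(474.5+1.4+71*np.cos(th),-57.5+.2+71*np.sin(th),64,-81.4)
```

```text
t 7.38 tcp [432.3 -63.8  64.4] yaw -81.38 w 11.1 F [ 1.2 -0.2 -3.3] 
 shift [-27.    0.1   0.4] turn [ 0. -0.  0.]
```

apply_moves([
  [0, [-6, 0, 0.5], [0, 0, 0]],
  [0, [-12, 0, 0.5], [0, 0, 0]],
  [0, [-18, 0, 0.5], [0, 0, 0]],
  [0, [-22, 0, 0.5], [0, 0, 0]],
  [0, [-25, 0, 0.5], [0, 0, 0]],
  [0, [-25, 0, 0.5], [0, 0, 0]],
])

```text
t: 8.12
tcp_pos: [0.4085, -0.0678, 0.0641]
tcp_rot: [3.132, 0.236, 0.001]
contact_force: [3.4, -1.7, 6.7]
gripper_width: 0.0107
finger_force: 60.9
```

apply_moves([
  [0, [-1.5, 0, 0], [0, 0, 0]],
  [0, [-3, 0, 0], [0, 0, 0]],
  [0, [-3, 0, 0], [0, 0, 0]],
])

```text
t: 8.5
tcp_pos: [0.4061, -0.0682, 0.0641]
tcp_rot: [3.132, 0.236, 0.003]
contact_force: [4.2, 0.1, 5.7]
gripper_width: 0.0109
finger_force: 60.8
```

apply_moves([
  [0, [-1, 0, 0], [0, 0, 0]],
  [0, [-2, 0, 0], [0, 0, 0]],
  [0, [-2, 0, 0], [0, 0, 0]],
])

```text
t: 8.88
tcp_pos: [0.4042, -0.0685, 0.0641]
tcp_rot: [3.132, 0.237, 0.003]
contact_force: [4.1, 0.6, 5.8]
gripper_width: 0.0108
finger_force: 60.8
```

apply_moves([
  [0, [-1, 0, 0], [0, 0, 0]],
  [0, [-2, 0, 0], [0, 0, 0]],
  [0, [-2, 0, 0], [0, 0, 0]],
])

```text
t: 9.25
tcp_pos: [0.4041, -0.0687, 0.0642]
tcp_rot: [3.132, 0.235, 0.008]
contact_force: [10.9, 4.0, -1.0]
gripper_width: 0.0109
finger_force: 59.7
```

apply_moves([
  [0, [1, 0, 0], [0, 0, 0]],
  [0, [1, 0, 0], [0, 0, 0]],
  [0.35, [1, 0, 0], [0, 0, 0]],
  [0.35, [1, 0, 0], [0, 0, 0]],
  [0.35, [1, 0, 0], [0, 0, 0]],
  [0.35, [1, 0, -50], [0, 0, 0]],
  [0.35, [-10, 0, -110], [0, 0, 0]],
  [0.35, [-20, 0, -150], [0, 0, 0]],
])

```text
t: 10.25
tcp_pos: [0.3811, -0.0716, 0.2159]
tcp_rot: [3.132, 0.237, 0.001]
contact_force: [0.0, -0.5, 0.5]
gripper_width: 0.0297
finger_force: 0.0
```

Run:
```python
from h import *
go(602,-150.5,150,-92.8)
im,d,c=grab('wrist');W=pts(d,c)
th=np.radians(-171.4);ex=np.array([np.cos(th),np.sin(th)]);ey=np.array([-ex[1],ex[0]]);o=np.array([.4745,-.0575])
D=(W[...,:2]-o)@np.stack([ex,ey],1);Z=W[...,2]
m=(abs(D[...,1])<.048)&(D[...,0]>-.02)&(D[...,0]<.16)
for n,q in(('bar',m&(Z>.083)&(Z<.1)),('rim',m&(Z>.034)&(Z<.0435)),('back',m&(Z>.0455)&(Z<.06)&(D[...,0]>.125))):
    P=D[q]*1000; print(n,len(P),np.percentile(P,[1,50,99],axis=0).round(1).tolist() if len(P) else '')
cv2.imwrite('pics/w3.png',im)
```

```text
t 10.25 tcp [381.1 -71.6 215.9] yaw -81.35 w 29.7 F [ 0.  -0.5  0.5] 
 shift [206.5 111.2  66.1] turn [ 0.001 -0.001  0.2  ]
bar 1357 [[34.0, -5.0], [69.7, 1.0], [111.2, 6.9]]
rim 1765 [[3.4, -46.7], [120.1, 12.1], [143.4, 47.1]]
back 933 [[142.7, -47.0], [146.9, 0.2], [152.3, 46.8]]
```

View pics/w3.png

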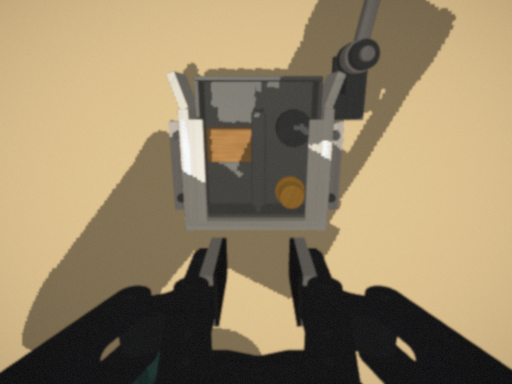

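The wrist view shows the caddy in the dock with its nose against the back stop (rows 215–228). Carton, weight and socket are inside, and the bar centre sits 70 mm from the stop face, so it is home. Next, the gate post.

apply_moves([
  [0.6, [45, 33, 0], [0, 0, 0.1]],
  [0.6, [90, 66, 0], [0, 0, 0.2]],
  [0.6, [130, 98, 0], [0, 0, 0.2]],
  [0.6, [130, 98, 0], [0, 0, 0.2]],
  [0.6, [130, 98, 0], [0, 0, 0.2]],
])

```text
t: 10.92
tcp_pos: [0.5232, -0.1482, 0.2127]
tcp_rot: [-3.139, 0.077, 0.005]
contact_force: [-0.6, 0.1, 0.9]
gripper_width: 0.0514
finger_force: 0.0
```

Run:
```python
from h import *
im,d,c=grab('wrist');W=pts(d,c);Z=W[...,2]
near=(abs(W[...,0]-.602)<.03)&(abs(W[...,1]+.152)<.03)
for n,m in(('post',near&(Z>.09)&(Z<.1)),('hinge',(abs(W[...,0]-.503)<.02)&(abs(W[...,1]+.149)<.02)&(Z>.055)&(Z<.08))):
    P=W[m]
    if len(P): print(n,len(P),np.median(P,0),cv2.minEnclosingCircle(P[:,:2].astype(np.float32)*1000))
go(602,-152,150,-92.8)
cv2.imwrite('pics/w4.png',im)
```

```text
post 436 [ 0.60232418 -0.15329044  0.09529593] ((602.4641723632812, -153.31678771972656), 8.866828918457031)
hinge 144 [ 0.50295348 -0.14823749  0.05915899] ((503.27899169921875, -149.47833251953125), 11.037980079650879)
t 10.97 tcp [ 522.9 -148.   213. ] yaw -92.81 w 51.3 F [-0.  -0.4  0.4] 
 shift [79.4  0.2 62.7] turn [-0.001  0.003 -0.   ]
```

View pics/w4.png

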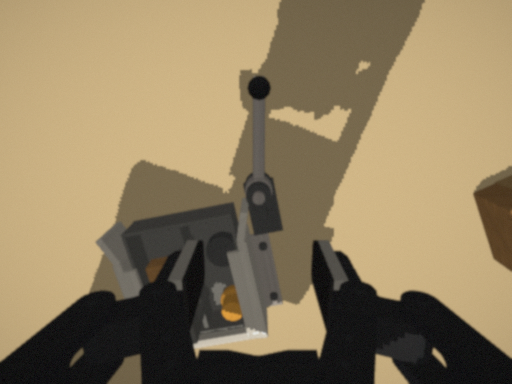

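The wrist view shows the post top at (259,87) and the hinge at (259,197), measured at post (602.5,-153.3) and hinge about (503,-149.5). They are 100 mm apart, as specified. Now I grip the post.

apply_moves([
  [0.6, [45, 1.4, 20], [0, 0, 0]],
  [0.6, [79.8, 1.4, 40], [0, 0, 0]],
  [0.6, [79.8, 1.4, 90], [0, 0, 0]],
  [0.6, [79.8, 1.4, 130], [0, 0, 0]],
  [0.6, [79.8, 1.4, 155], [0, 0, 0]],
  [0, [79.8, 1.4, 155], [0, 0, 0]],
  [0, [79.8, 1.4, 155], [0, 0, 0]],
  [0, [79.8, 1.4, 155], [0, 0, 0]],
])

```text
t: 11.98
tcp_pos: [0.604, -0.1534, 0.0599]
tcp_rot: [-3.14, 0.077, -0.0]
contact_force: [-2.7, 3.7, -1.2]
gripper_width: 0.0165
finger_force: 58.6
```

Run:
```python
from h import *
go(602.5,-153.3,57,-92.8)
s=read_state();R=Ro.from_rotvec(s['tcp_rot'])
h=np.array([502.8,-149.7]);p0=np.array([602.5,-153.3]);a0=np.arctan2(*(p0-h)[::-1]);print(np.degrees(a0))
for dg in range(10,111,10):
    a=a0+np.radians(dg);q=h+100*np.array([np.cos(a),np.sin(a)])
    print(dg,q.round(1),R.inv().apply(np.r_[q-p0,0]).round(1)[:2],'turn',-np.radians(dg).round(3))
```

```text
t 11.97 tcp [ 604.  -153.4   59.9] yaw -92.81 w 16.5 F [-2.7  3.7 -1.2] 
 shift [-1.5 -0.   2.9] turn [-0.001 -0.    -0.   ]
-2.067956197176762
10 [ 601.8 -135.9] [ -1.5 -17.3] turn -0.175
20 [ 597.9 -118.9] [ -6.2 -34.1] turn -0.349
30 [ 591.2 -102.9] [-13.8 -49.8] turn -0.524
40 [581.7 -88.2] [-24. -64.] turn -0.698
50 [569.8 -75.5] [-36.5 -76.1] turn -0.873
60 [555.9 -65. ] [-50.9 -86. ] turn -1.047
70 [540.4 -57. ] [-66.8 -93.1] turn -1.222
80 [523.7 -51.9] [-83.7 -97.4] turn -1.396
90 [506.4 -49.8] [-101.1  -98.7] turn -1.571
100 [489.  -50.7] [-118.4  -97. ] turn -1.745
110 [472.  -54.6] [-135.2  -92.2] turn -1.92
```

apply_moves([
  [0, [-1.5, -17.3, 0], [0, 0, -0.175]],
  [0, [-6.2, -34.1, 0], [0, 0, -0.349]],
  [0, [-13.8, -49.8, 0], [0, 0, -0.524]],
  [0, [-24, -64, 0], [0, 0, -0.698]],
  [0, [-36.5, -76.1, 0], [0, 0, -0.873]],
  [0, [-50.9, -86, 0], [0, 0, -1.047]],
  [0, [-66.8, -93.1, 0], [0, 0, -1.222]],
  [0, [-66.8, -93.1, 0], [0, 0, -1.222]],
])

```text
t: 12.98
tcp_pos: [0.5443, -0.0549, 0.0601]
tcp_rot: [2.616, 1.738, 0.011]
contact_force: [7.3, 14.3, -7.6]
gripper_width: 0.0165
finger_force: 58.8
```

Run:
```python
from h import *
go(540.4,-57,60,-22.8)
s=read_state();R=Ro.from_rotvec(s['tcp_rot']);p0=1000*np.array(s['tcp_pos'])[:2]
h=np.array([502.8,-149.7]);v=p0-h;a0=np.arctan2(v[1],v[0]);print(np.degrees(a0),np.hypot(*v))
for dg in (76,84,90,94,96,98,98.8,100,102,104):
    a=np.radians(dg);q=h+np.hypot(*v)*np.array([np.cos(a),np.sin(a)])
    print(dg,R.inv().apply(np.r_[q-p0,0]).round(1)[:2],'turn',-(a-a0).round(3))
```

```text
t 12.97 tcp [544.3 -54.9  60.1] yaw -22.8 w 16.5 F [ 7.3 14.3 -7.6] 
 shift [-3.4 -2.8  0.1] turn [ 0.004 -0.005 -0.   ]
66.3534742096263 103.45054137267739
76 [ -1.2 -17.4] turn -0.168
84 [ -4.4 -31.4] turn -0.308
90 [ -8.1 -41.6] turn -0.413
94 [-11.1 -48.2] turn -0.483
96 [-12.8 -51.4] turn -0.517
98 [-14.6 -54.5] turn -0.552
98.8 [-15.3 -55.7] turn -0.566
100 [-16.5 -57.6] turn -0.587
102 [-18.5 -60.6] turn -0.622
104 [-20.6 -63.5] turn -0.657
```

apply_moves([
  [0, [1.5, -9, 0], [0, 0, -0.09]],
  [0, [1, -18, 0], [0, 0, -0.18]],
  [0, [-2, -32, 0], [0, 0, -0.308]],
  [0, [-6, -42, 0], [0, 0, -0.413]],
  [0, [-9, -49, 0], [0, 0, -0.483]],
  [0, [-9, -49, 0], [0, 0, -0.483]],
  [0, [-9, -49, 0], [0, 0, -0.483]],
])

```text
t: 13.85
tcp_pos: [0.4954, -0.046, 0.06]
tcp_rot: [2.126, 2.311, 0.006]
contact_force: [3.9, 9.5, -3.3]
gripper_width: 0.0165
finger_force: 59.7
```

Run:
```python
from h import *
go(488,-50,60,8.7)
im,d,c=grab('wrist');cv2.imwrite('pics/w5.png',im)
im,d,c=grab('top');W=pts(d,c);Z=W[...,2]
im,d,c=grab('scene');cv2.imwrite('pics/s5.png',cv2.resize(im[130:230,150:320],(800,470),interpolation=cv2.INTER_CUBIC))
```

```text
t 13.85 tcp [495.4 -46.   60. ] yaw 4.78 w 16.5 F [ 3.9  9.5 -3.3] 
 shift [-3.4 -7.7 -0. ] turn [ 0.004 -0.001 -0.068]
```

View pics/s5.png

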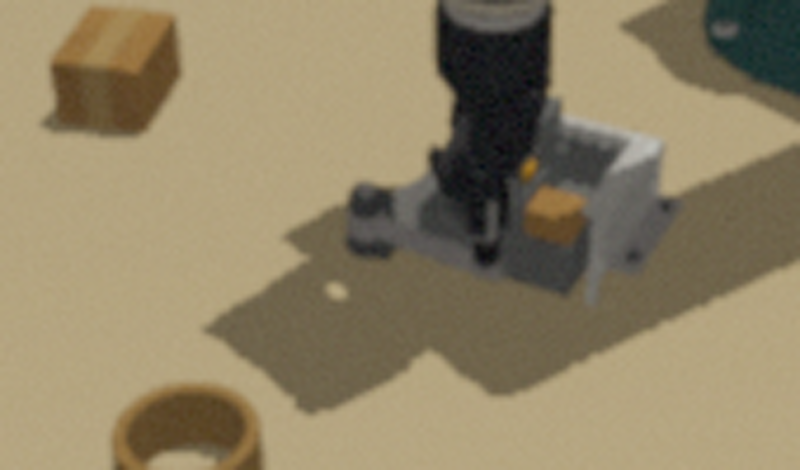

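The scene crop shows the arm nearly across the mouth, the post gripped at (487,225) and the caddy still home. I close the last few millimetres in small steps.

apply_moves([
  [0, [1.5, -2, 0], [0, 0, -0.02]],
  [0, [1.3, -4, 0], [0, 0, -0.04]],
  [0, [1, -6, 0], [0, 0, -0.06]],
  [0, [1, -6, 0], [0, 0, -0.06]],
])

```text
t: 14.5
tcp_pos: [0.4893, -0.0465, 0.0599]
tcp_rot: [2.053, 2.374, 0.004]
contact_force: [3.3, 5.5, -1.0]
gripper_width: 0.0168
finger_force: 60.1
```

apply_moves([
  [0, [0, -1, 0], [0, 0, 0]],
  [0, [0, -2, 0], [0, 0, 0]],
  [0, [0, -2, 0], [0, 0, 0]],
])

```text
t: 14.88
tcp_pos: [0.4881, -0.0467, 0.06]
tcp_rot: [2.052, 2.373, 0.006]
contact_force: [6.0, 6.6, -3.3]
gripper_width: 0.0166
finger_force: 59.9
```

apply_moves([
  [0, [0, -1, 0], [0, 0, 0]],
  [0, [0, -2, 0], [0, 0, 0]],
  [0, [0, -2, 0], [0, 0, 0]],
])

```text
t: 15.25
tcp_pos: [0.4869, -0.0469, 0.06]
tcp_rot: [2.051, 2.373, 0.007]
contact_force: [8.3, 8.2, -4.6]
gripper_width: 0.0165
finger_force: 59.8
```

apply_moves([
  [0, [0, -1, 0], [0, 0, 0]],
  [0, [0, -2, 0], [0, 0, 0]],
  [0, [0, -3, 0], [0, 0, 0]],
  [0, [0, -3, 0], [0, 0, 0]],
])

```text
t: 15.75
tcp_pos: [0.4863, -0.0471, 0.0601]
tcp_rot: [2.05, 2.37, 0.012]
contact_force: [14.8, 11.7, -11.4]
gripper_width: 0.0168
finger_force: 59.7
```

apply_moves([
  [0, [0, 0, 0], [0, 0, 0]],
  [0, [0, -2, 0], [0, 0, 0]],
  [0, [0, -2, 0], [0, 0, 0]],
])

```text
t: 16.12
tcp_pos: [0.4859, -0.0472, 0.0602]
tcp_rot: [2.049, 2.369, 0.015]
contact_force: [18.2, 15.5, -14.4]
gripper_width: 0.0166
finger_force: 59.7
```

Run:
```python
from h import *
go(487,-47,60,8.7)
im,d,c=grab('top');W=pts(d,c);np.savez('t6',im=im,d=d,**{k:np.array(v) for k,v in c.items()})
im,d,c=grab('wrist');W=pts(d,c);Z=W[...,2];cv2.imwrite('pics/w6.png',im)
# post/arm axis via arm points
q=(Z>.026)&(Z<.038)&(W[...,0]>.46)&(W[...,0]<.52)&(W[...,1]>-.14)&(W[...,1]<-.04);print(q.sum())
```

```text
t 16.12 tcp [485.9 -47.2  60.2] yaw 8.27 w 16.6 F [ 18.2  15.5 -14.4] 
 shift [0.  1.1 0.2] turn [ 0.013  0.001 -0.007]
1096
```

View pics/w6.png

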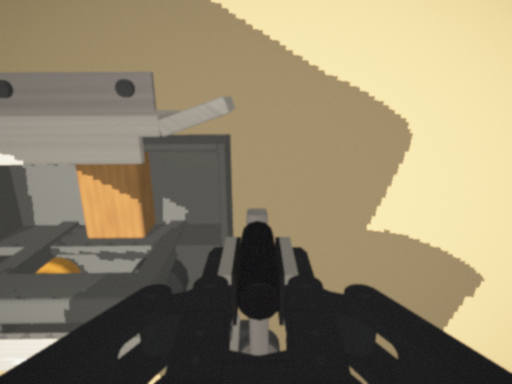

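The wrist view shows the arm across the mouth at column 258, parallel to the caddy front at column 231. The last 5 mm of command moved the post only about 1 mm while the force rose to 18 N, so it is on its stop. I ease the sideways load and let it settle.

apply_moves([
  [0, [1.5, 1, 0], [0, 0, 0]],
  [0, [3, 1, 0], [0, 0, 0]],
  [0, [3, 1, 0], [0, 0, 0]],
  [0, [3, 1, 0], [0, 0, 0]],
  [0, [3, 1, 0], [0, 0, 0]],
])

```text
t: 16.85
tcp_pos: [0.4864, -0.047, 0.0601]
tcp_rot: [2.045, 2.369, 0.009]
contact_force: [16.5, -1.2, -16.5]
gripper_width: 0.0163
finger_force: 59.3
```

Run:
```python
from h import *
go(487,-47,60,8.7)
im,d,c=grab('top');cv2.imwrite('pics/t7.png',cv2.resize(im[180:290,215:325],(600,600),interpolation=cv2.INTER_CUBIC))
go(487,-47,60,8.7)
```

```text
t 16.85 tcp [486.4 -47.   60.1] yaw 8.39 w 16.3 F [ 16.5  -1.2 -16.5] 
 shift [-0.1  0.6  0.1] turn [ 0.012  0.005 -0.006]
t 16.9 tcp [486.4 -47.   60.1] yaw 8.39 w 16.7 F [ 15.7  -1.6 -16.7] 
 shift [-0.1  0.6  0.1] turn [ 0.012  0.005 -0.005]
```

View pics/t7.png

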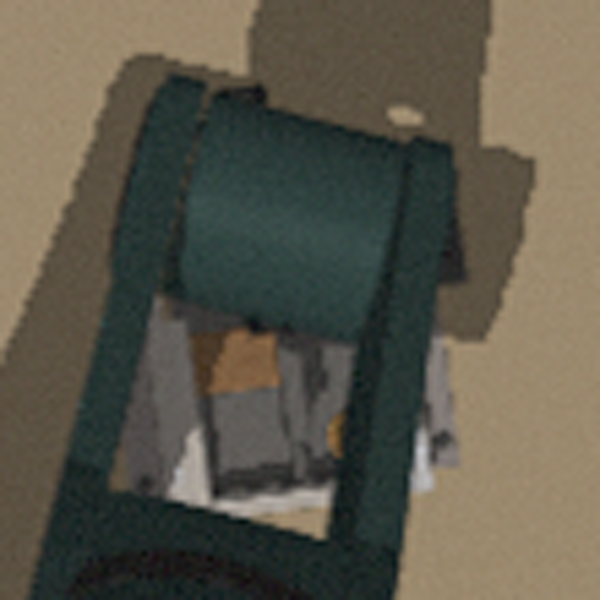

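The top crop shows the caddy still against the back stop at (260,490), with its parts inside. The arm is holding the gate at its stop with about 16 N, steady. Handing in.

```bash
python3 -c "
from bench import *
print(hand_in())"
```

```text
the job is handed in; nothing more can be done
None
```

I slid the caddy home against the back stop with its three parts inside, swung the gate to its stop, and handed the job in with the gripper still holding the post there at about 16 N.

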